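# Lever open the heel tin

### The arm

A 7-joint arm with a two-finger parallel gripper is mounted at the origin on the work surface. World frame = base frame: x ahead of the robot, y to its left, z up, the work surface at z = 0. Lengths are in mm, angles in degrees, forces in N, time in s.
With the tool pointing down it reaches from about 400 to 875 mm from the base axis. Payload 4.4 kg.
Tool frame: the origin (TCP) lies between the finger pads; the fingertips stand 19 mm ahead of it and the grasp point (between the pads) is the TCP; z points along the fingers, y is the line along which they close (so a half turn about z gives the same grasp; the last joint's range is limited). The gripper opens to 85 mm and grips with 20 to 120 N. Pads are 22 mm wide; open, the fingers measure 114 mm over their backs; the gripper's body (76 mm by 85 mm) begins 54 mm behind the grasp point. The pads swing forward as they close: fully open they stand 13 mm farther back than shut.
Start: joints at [63.954, 36.005, 2.206, 86.941, -1.547, 57.084, -1.146], TCP at [246.428, -601.49, 250.313] pointing down, gripper open.
Joint ranges: [-175.42, 175.42], [-21.48, 121.26], [-71.46, 75.88], [10.55, 141.38], [-63.04, 243.04], [13.31, 113.54], [-168.57, 168.57]. Speed limits (degrees/s): [147.25, 147.25, 180, 180, 180, 180, 180].

### API

Orientations are given as a 3x3 rotation matrix whose columns are the frame's x, y, z axes.
In Python, from rig import env gives the robot as it stands.
- The arm moves only by the tool drive_tool, never from a script. Its argument "increments" is a list of rows, each a list of 2 entries, a list of its own where there are three numbers: the shift along the world's x, y, z in cm, then the turn about the world's z in rad. In form: [[[tx, ty, tz], spin], ...]. A call has 1 to 12 rows; each row is the pose to reach, as a shift and turn from the pose commanded when the call began; what a row does not reach only later rows make up. A row lasts 1/10 s, in which the tool goes at most 50 mm and 8.59 degrees, less where a joint would pass 70% of its speed; a pose out of reach is approached as far as the arm can. A call with a gripper value outside its range is refused whole. "claw" is the closure in counts, from 0 (fully open) to 255 (shut), set as the call begins (left out, the last holds). The fingers move at their own pace and stop on an object; "grip_force" is the grip in N (left out, the last holds). Time passes only in rows, so rows that repeat a pose let the fingers close. It gives the time, the measured TCP pose, the force, the opening and the grip force at its end, in the units of the state.
- env.read_state(): the state, without advancing time (a new reading comes with each control period).
- env.camera(name): name is "scene" or "side" or "wrist"; returns the picture (420x560x3 uint8, red, green, blue); there is no depth.
- env.calibration(name): a dict with "fx", "fy", "cx", "cy" (pixels), "world_to_cam" (4x4, takes a point from world to camera coordinates). Camera axes: x right, y down, z forward; pixel columns grow to the right and rows downward; lengths in mm; the calibration is good to about 2 mm. A picture is of the moment at which its call begins: read the wrist's pose just before it. calibration takes no time and is no camera call; for the wrist camera it gives the pose at the moment of the call.
- env.close_job(): hands the job in; it is judged then, once.
The state is a dict: "time_s": time; "qpos": joint angles; "joint_velocities": joint speeds; "tau": joint torques, N m; "ee_pos": TCP position; "tool_rot": TCP orientation; "ft_force": force on the tool from outside, world axes, zero at the start; "moment": the same for the moment, N m; "gripper_width": finger opening in mm; "grasp_force": force on a finger pad.
Only numpy, scipy, OpenCV 4.12 (cv2) and the standard library are available. Lean on these libraries where they do the work, as an engineer would, in place of code of your own. Each camera call takes 0.05 s, during which the arm holds its last target. There are 200 camera calls.

### The job

A shoe brush is standing on the lid of the green heel tin. First move the brush into the aluminium tray, bristles down and flat on its floor; then push the tip of the red-handled pry blade into the slot under the lid's yellow edge and lever the lid up with the blade, gently and never touching the lid with the gripper, until it stands upright or leans back. Finally lay the blade down flat, wholly on the cork mat, and leave everything else on the bench where it is.

Things in the scene. Friction and masses are not known exactly. Their poses are not given: they have to be found in the camera images.
- tin: green steel box, fixed to the bench, 150 mm (its x) by 140 mm (its y), 56 mm high without the lid, 62 mm with it; origin at the centre of its underside, z up. The front, with the pry slot, faces its -x; the lid is hinged on its far (+x) rim. Walls 4 mm; rubber heels inside, up to 26 mm high
- tin_slot (a point): middle of the pry slot in the tin's front face, 51.5 mm above the bench; the slot is 80 mm wide (tin's y) and 9 mm high, from the top of the cut-down front wall (47 mm above the bench) to the underside of the lid (56 mm), and open to the inside. Same axes as the tin: a blade enters along +x
- tin_hinge (a point): middle of the lid's hinge axis (along the tin's y), 150 mm behind the front face, 56 mm above the bench; same axes as the tin
- lid (a joint): opening angle of the lid: 0 shut, 1.57 upright, stop at 1.9. A stiff hinge: the lid stays where it is left; lifting its front edge takes about 3 N
- lid_edge (a point): middle of the lid's front edge at its underside (150 mm from the hinge). The lid is a 150 x 140 x 6 mm plate, flush with the tin's sides, with a 12 mm yellow stripe along this edge on top
- brush: shoe brush with a wooden back, 130 mm long (its x), 48 mm wide (y), 45 mm high, origin at the centre of its underside (bristle side), z up through the back. Bristle block 120 x 42 mm, 27 mm high, rigid; wooden back 18 mm thick above it. About 140 g
- blade: pry blade, 185 mm long, lying flat: red handle 105 mm long (x -80 to +25 mm), 22 mm wide, 24 mm high; steel blade from x +25 to +105 mm, 28 mm wide, 3 mm thick, level with the underside of the handle. Origin on the underside, 25 mm behind the handle's front end, near the centre of mass; x towards the tip, z up. About 120 g
- blade_tip (a point): end of the steel blade, mid thickness (105 mm ahead of the blade's origin, 1.5 mm above its underside)
- blade_butt (a point): rear end of the red handle (80 mm behind the blade's origin, 12 mm above its underside)
- tray: shallow open aluminium tray, fixed, 200 mm (x) by 140 mm (y), 22 mm high, walls and floor 4 mm; origin at the centre of its underside
- mat: cork mat, fixed, 240 mm (x) by 120 mm (y), 3 mm thick; origin at the centre of its underside
- polish: bystander: flat red tin of shoe polish, 72 mm across, 28 mm high, origin at the centre of its underside
- last: bystander: pale wooden shoe last, 205 mm long, 76 mm wide, 70 mm high, toe to its +x, lying sole down, origin at the centre of its underside
- hammer: bystander: hammer, 200 mm long, lying flat, handle to its -x, origin at the centre of its underside
- glue: bystander: white glue bottle with yellow cap, 54 mm across, 140 mm high, origin at the centre of its underside
- dye: bystander: amber dye bottle with green band and black cap, 48 mm across, 120 mm high, origin at the centre of its underside
- nailcup: bystander: open steel cup, 64 mm across, 55 mm high, origin at the centre of its underside
- heels: bystander: stack of three heel lifts, 75 x 65 x 36 mm, origin at the centre of its underside
Things that resemble listed ones, but are neither listed nor needed, are in the scene too. There is more than one size of the blade; the job needs the larger.

How it is judged (in metres and radians):
On the way, in this order (a step that is already met when the one before it is completed fails the run):
1. the brush stands released in the tray, bristles down (x of brush in the frame of tray between -0.05 and 0.05 m and y of brush in the frame of tray between -0.055 and 0.055 m and z of brush in the frame of tray below 0.012 m and angle between brush's own z axis and vertical below 0.15 rad and contact force between the fingers and brush below 0.2 N and linear speed of brush below 0.05 m/s and value of joint lid below 0.05 rad), for 0.2 s.
2. the blade levers the lid up (contact force between blade and lid above 0.3 N and value of joint lid between 0.05 and 0.8 rad), for 0.04 s.
3. the lid stands open, upright or beyond (value of joint lid above 1.4 rad), for 0.2 s.
At the end, for the whole second after the job is handed in: lid still at 1.4 rad or more; brush released and at rest, flat on the tray floor (centre within 50 mm in x, 55 mm in y, tilt under 0.15 rad); blade released, at rest and flat (tilt under 0.15 rad), tip and butt both over the cork mat (2 mm overhang allowed) (x of brush in the frame of tray between -0.05 and 0.05 m and y of brush in the frame of tray between -0.055 and 0.055 m and z of brush in the frame of tray below 0.012 m and angle between each of brush, blade's own z axis and vertical below 0.15 rad and contact force between the fingers and brush below 0.2 N and linear speed of each of brush, blade below 0.05 m/s and x of blade_tip in the frame of mat between -0.122 and 0.122 m and y of blade_tip in the frame of mat between -0.062 and 0.062 m and x of blade_butt in the frame of mat between -0.122 and 0.122 m and y of blade_butt in the frame of mat between -0.062 and 0.062 m and z of blade in the frame of mat below 0.01 m and contact force between the fingers and blade below 0.2 N and value of joint lid above 1.4 rad and velocity of joint lid between -0.1 and 0.1 rad/s); the robot touches nothing.
It fails at once if the gripper or arm touches the lid (over 2 N) (contact force between any of the fingers, the arm and lid above 2 N).
It fails at once if the blade forces the lid with over 30 N (contact force between blade and lid above 30 N).
It fails at once if a bystander is moved by more than 30 mm (distance of any of polish, last, hammer, glue, dye, nailcup, heels from where it was at the start of the episode above 0.03 m).
It also fails if it takes over 72 s, if anything falls off the work surface, if the arm or the gripper's body presses on something with over 40 N, if the wrist force passes 120 N, or if a joint passes its speed limit or range.

## Working session

There is one attempt and no reset: what is moved stays moved. The work goes in short steps, Python scripts to look and compute and a tool call to move; the robot and the scene stay as the last step left them, time stands still between calls to the robot, and variables do not carry over. Pictures are saved under pics/ and viewed, at most 10 in all, crops included, and the job is handed in when it is done.

Besides the shell and the picture viewer there is one more tool, called by a JSON object that holds its "api" and its "payload". drive_tool: Moves the arm, as the interface text tells. Its arguments: {"type":"object","properties":{"increments":{"type":"array","items":{"type":"array"}},"claw":{"type":"number"},"grip_force":{"type":"number"}},"required":["increments"]}

```bash
ls; mkdir -p pics; cat > h.py <<'E'
from rig import env
import numpy as np, cv2
def snap(n,f):
    im=env.camera(n); cv2.imwrite(f,im[...,::-1]); return im
def ray(c,u,v):
    T=np.array(c["world_to_cam"]); R=T[:3,:3]; t=T[:3,3]
    d=R.T@np.array([(u-c["cx"])/c["fx"],(v-c["cy"])/c["fy"],1]); return -R.T@t,d
def onz(c,u,v,z):
    o,d=ray(c,u,v); return o+d*(z-o[2])/d[2]
def proj(c,p):
    T=np.array(c["world_to_cam"]); q=T[:3,:3]@np.array(p,float)+T[:3,3]
    return c["fx"]*q[0]/q[2]+c["cx"],c["fy"]*q[1]/q[2]+c["cy"]
E
python3 - <<'E'
from h import *
print(env.read_state())
a=snap("scene","pics/scene.png");b=snap("side","pics/side.png")
for n in("scene","side","wrist"):
    c=env.calibration(n);o,d=ray(c,280,210);print(n,c["fx"],o.round(),d.round(2))
E
```

```text
pics
{'time_s': 0.0, 'qpos': array([63.95441946, 36.05925402,  2.20284137, 86.99641267, -1.54938981,
       57.08490456, -1.14740979]), 'joint_velocities': array([-0.09620507, -0.01207974, -0.00729888, -0.08279359,  0.07410678,
       -0.0657934 , -0.04873158]), 'tau': array([-1.06757245e-03, -5.63406086e+01,  1.22678373e+00, -1.93443471e+01,
        1.12503703e-02,  1.04643137e-02, -1.44940930e-05]), 'ee_pos': array([ 246.19709833, -600.92191519,  249.38301719]), 'tool_rot': array([[ 9.25391859e-01,  3.79011052e-01, -7.28084086e-04],
       [ 3.79011752e-01, -9.25390121e-01,  1.79361880e-03],
       [ 6.03952950e-06, -1.93575266e-03, -9.99998126e-01]]), 'ft_force': array([ 0.52164122, -0.43603143,  0.27774604]), 'moment': array([ 0.0029052 , -0.0257031 , -0.00861481]), 'grasp_force': 0.0, 'gripper_width': 85.19591226990944}
scene 498.5019277295285 [1327. -200.  999.] [-0.63  0.15 -0.76]
side 431.93036653442334 [314. 757. 690.] [ 0.27 -0.75 -0.61]
wrist 355.99889769890547 [ 309. -574.  373.] [-0.24 -0.08 -0.97]
```

View pics/scene.png

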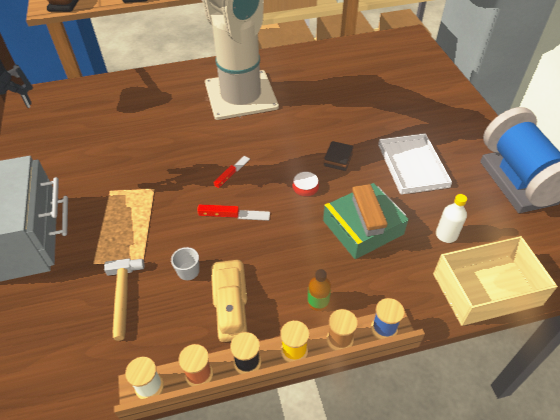

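View pics/side.png

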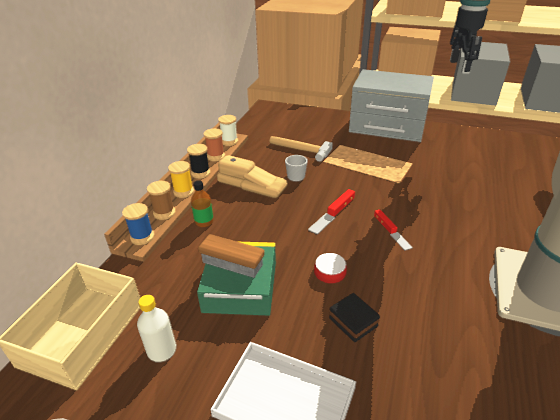

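The scene view shows the tin at (365,220) with its yellow edge on the left (front faces about -y) and the brush on it. The tray is at (415,163) and the mat at (125,225). There are two red blades: the small one at (232,172) and the large one at (235,212). Measuring next.

```bash
cat > m.py <<'E'
from h import *
a=cv2.imread("pics/scene.png");c=env.calibration("scene")
hsv=cv2.cvtColor(a,cv2.COLOR_BGR2HSV)
def rect(name,lo,hi,box,z,bgr=False):
    m=cv2.inRange(hsv,np.array(lo),np.array(hi));k=np.zeros_like(m);x0,y0,x1,y1=box;k[y0:y1,x0:x1]=m[y0:y1,x0:x1]
    k=cv2.morphologyEx(k,cv2.MORPH_OPEN,np.ones((2,2)))
    k=cv2.morphologyEx(k,cv2.MORPH_CLOSE,np.ones((7,7)))
    cs=cv2.findContours(k,0,2)[0];q=max(cs,key=cv2.contourArea)[:,0]
    w=np.array([onz(c,u,v,z)[:2] for u,v in q],np.float32)
    r=cv2.minAreaRect(w);b=cv2.boxPoints(r)
    print(name,"n",len(q),"ctr",np.round(r[0],0),"size",np.round(r[1],0),"corners",b.round(0).tolist(),"px",q.min(0),q.max(0))
rect("bigred",(0,180,120),(8,255,255),(190,195,245,225),24)
rect("bigsteel",(0,0,140),(180,70,255),(238,205,275,226),3)
rect("smallred",(0,180,120),(8,255,255),(205,155,240,192),15)
rect("smallsteel",(0,0,140),(180,70,255),(232,150,255,175),3)
rect("yellow",(22,150,120),(35,255,255),(320,195,370,250),62)
rect("green",(55,80,30),(90,255,255),(315,175,415,260),62)
rect("mat",(8,60,110),(25,255,255),(90,180,160,270),3)
rect("tray",(0,0,110),(180,60,255),(372,130,455,198),22)
rect("brushtop",(3,130,90),(14,255,255),(350,180,386,236),107)
cv2.imwrite("pics/crop1.png",cv2.resize(a[140:270,180:460],None,fx=2.8,fy=2.8,interpolation=cv2.INTER_CUBIC))
E
python3 m.py
```

```text
bigred n 20 ctr [ 493. -157.] size [107.  40.] corners [[457.0, -201.0], [494.0, -214.0], [529.0, -112.0], [491.0, -100.0]] px [198 205] [239 218]
bigsteel n 14 ctr [515. -66.] size [80. 30.] corners [[488.0, -100.0], [516.0, -109.0], [541.0, -33.0], [513.0, -23.0]] px [239 211] [270 220]
smallred n 18 ctr [ 369. -115.] size [26. 89.] corners [[329.0, -90.0], [389.0, -156.0], [408.0, -139.0], [348.0, -73.0]] px [214 166] [235 188]
smallsteel n 14 ctr [318. -60.] size [22. 56.] corners [[291.0, -46.0], [328.0, -88.0], [344.0, -73.0], [307.0, -31.0]] px [236 157] [250 170]
yellow n 32 ctr [640. 126.] size [140.  12.] corners [[571.0, 114.0], [575.0, 102.0], [709.0, 139.0], [706.0, 151.0]] px [326 204] [362 244]
green n 83 ctr [651. 131.] size [184.  91.] corners [[559.0, 177.0], [559.0, 86.0], [743.0, 86.0], [743.0, 177.0]] px [325 195] [372 258]
mat n 60 ctr [ 447. -399.] size [189. 327.] corners [[275.0, -477.0], [600.0, -510.0], [619.0, -321.0], [294.0, -289.0]] px [ 91 181] [160 270]
tray n 114 ctr [459. 400.] size [152. 218.] corners [[344.0, 333.0], [561.0, 315.0], [573.0, 466.0], [356.0, 484.0]] px [379 135] [452 194]
brushtop n 63 ctr [634. 188.] size [ 85. 156.] corners [[546.0, 175.0], [693.0, 122.0], [721.0, 202.0], [575.0, 255.0]] px [351 181] [386 230]
```

View pics/crop1.png

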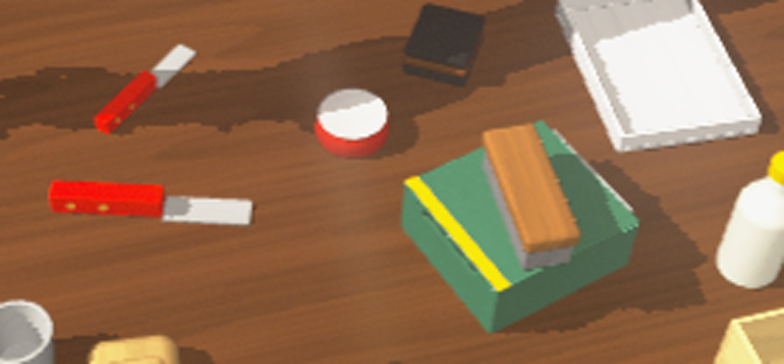

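The large blade is the one at (235,212): its handle measures 107 mm and its steel 80 x 30 mm. The one at (232,172) measures 89/56 mm, so it is the smaller. In the crop the brush's top corners are near (353,187), (369,185), (386,226) and (369,229). The yellow stripe fits 140 x 12 mm.

```bash
python3 - <<'E'
from h import *
c=env.calibration("scene")
def show(n,pts,z):
    w=np.array([onz(c,u,v,z)[:2] for u,v in pts]);print(n,w.round().tolist(),"ctr",w.mean(0).round(), [round(float(np.linalg.norm(w[i]-w[i-1]))) for i in range(4)], [round(float(np.degrees(np.arctan2(*(w[i]-w[i-1])[::-1])))) for i in range(4)])
show("brush",[(352.9,187.1),(369.3,184.6),(386.4,225.7),(368.6,229.3)],107)
show("mat",[(119,190),(155,189),(148,264),(96,264)],3)
show("trayrim",[(379,140),(430,135),(451,182),(400,190)],22)
E
```

```text
brush [[573.0, 170.0], [576.0, 211.0], [705.0, 202.0], [704.0, 160.0]] ctr [639. 186.] [132, 41, 130, 43] [176, 86, -4, -91]
mat [[330.0, -404.0], [352.0, -308.0], [595.0, -348.0], [562.0, -470.0]] ctr [ 460. -382.] [241, 98, 246, 126] [164, 77, -9, -105]
trayrim [[346.0, 341.0], [365.0, 492.0], [552.0, 463.0], [543.0, 321.0]] ctr [451. 404.] [198, 152, 189, 143] [174, 83, -9, -93]
```

{"api": "drive_tool", "payload": {"increments": [[[2,4,0],-0.05],[[4,8,0],-0.1],[[6,12,0],-0.15],[[8,16,0],-0.2],[[10,20,0],-0.25],[[12,24,0],-0.3],[[14,28,0],-0.35],[[16,32,0],-0.4],[[18,36,0],-0.45],[[20,40,0],-0.46],[[22,44,0],-0.46],[[24,48,0],-0.46]], "claw": 0}}

```text
time_s: 1.3
ee_pos: [486.8, -119.7, 250.2]
tool_rot: [[0.997, -0.071, -0.0], [-0.071, -0.997, -0.0], [-0.0, 0.0, -1.0]]
ft_force: [0.3, -0.8, -0.4]
gripper_width: 85.5
grasp_force: 0.0
```

{"api": "drive_tool", "payload": {"increments": [[[2,4,0],0],[[4,8,0],0],[[6,12,0],0],[[8,16,0],0],[[10,20,0],0],[[12,24,0],0],[[14,28,0],0],[[14.5,30,0],0],[[14.5,30,0],0],[[14.5,30,0],0]]}}

```text
time_s: 2.3
ee_pos: [630.9, 178.1, 249.6]
tool_rot: [[0.998, -0.071, -0.001], [-0.071, -0.998, -0.001], [-0.001, 0.001, -1.0]]
ft_force: [0.3, -0.6, -0.1]
gripper_width: 85.8
grasp_force: 0.0
```

```bash
python3 - <<'E'
from h import *
s=env.read_state();print(s["time_s"],s["ee_pos"],np.degrees(np.arctan2(s["tool_rot"][1,1],s["tool_rot"][0,1])),s["qpos"].round(1))
c=env.calibration("wrist");a=snap("wrist","pics/w1.png");np.save("w1.npy",c["world_to_cam"])
E
```

```text
2.3 [630.89936262 178.09327866 249.57475124] -94.04709770786059 [ -22.1   36.7    6.6   86.    -4.6   57.6 -108.3]
```

View pics/w1.png

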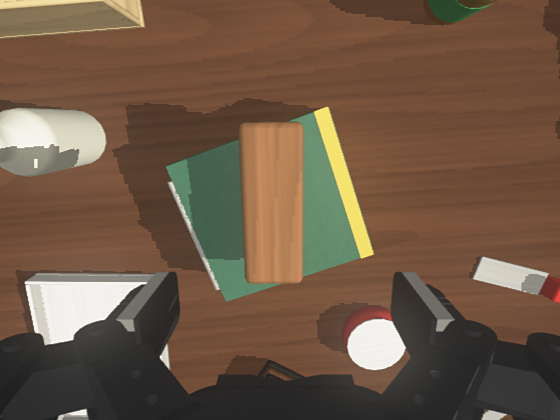

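The wrist view shows the brush top spanning (241..302, 123..283) and upright in the image. The outer line of the yellow edge runs from (328,108) to (373,255). The rear lid corners are (167,166) and (226,300).

```bash
python3 - <<'E'
from h import *
c=env.calibration("wrist")
f=lambda p,z:np.array([onz(c,u,v,z)[:2] for u,v in p])
b=f([(241,124),(301,123),(303,283),(245,283)],107);print("brush",b.round().tolist(),b.mean(0))
l=f([(328,107),(373,255),(226,301),(166,166)],62);print("lid",l.round().tolist(),"front",l[:2].mean(0),"rear",l[2:].mean(0),[round(float(np.linalg.norm(l[i]-l[i-1]))) for i in range(4)])
d=l[0]-l[1];print("tin y-ish yaw",np.degrees(np.arctan2(d[1],d[0])))
E
```

```text
brush [[697.0, 205.0], [694.0, 162.0], [568.0, 168.0], [571.0, 215.0]] [632.48185866 187.60210234]
lid [[705.0, 137.0], [569.0, 100.0], [532.0, 243.0], [666.0, 280.0]] front [637.21357516 118.26563976] rear [598.7922252 261.2299501] [148, 140, 148, 139]
tin y-ish yaw 15.208710157100912
```

{"api": "drive_tool", "payload": {"increments": [[[0.4,0.9,-4],0],[[0.4,0.9,-8],0],[[0.4,0.9,-11],0],[[0.4,0.9,-13],0],[[0.4,0.9,-14.5],0],[[0.4,0.9,-15.3],0],[[0.4,0.9,-15.3],0],[[0.4,0.9,-15.3],0]]}}

```text
time_s: 3.15
ee_pos: [636.2, 187.3, 98.3]
tool_rot: [[0.997, -0.072, 0.002], [-0.072, -0.997, 0.0], [0.002, -0.0, -1.0]]
ft_force: [-0.3, 0.4, 0.5]
gripper_width: 85.2
grasp_force: 0.0
```

{"api": "drive_tool", "payload": {"increments": [[[0,0,0],0],[[0,0,0],0],[[0,0,0],0],[[0,0,0],0],[[0,0,0],0],[[0,0,0],0],[[0,0,0],0],[[0,0,0],0],[[0,0,0],0]], "claw": 255, "grip_force": 30}}

```text
time_s: 4.05
ee_pos: [635.9, 187.7, 98.3]
tool_rot: [[0.997, -0.071, 0.001], [-0.071, -0.997, 0.0], [0.001, -0.0, -1.0]]
ft_force: [-1.3, -0.5, 6.0]
gripper_width: 47.9
grasp_force: 32.1
```

{"api": "drive_tool", "payload": {"increments": [[[0,0,2],0],[[0,0,4.5],0],[[-1,1.2,7],0],[[-3.5,4.2,8],-0.02],[[-6.2,7.3,8],-0.05],[[-8.9,10.4,8],-0.05],[[-11.6,13.5,8],-0.05],[[-14.3,16.6,8],-0.05],[[-16.9,19.7,8],-0.05],[[-18.4,21.5,8],-0.05],[[-18.4,21.5,8],-0.05],[[-18.4,21.5,8],-0.05]]}}

```text
time_s: 5.25
ee_pos: [451.0, 402.5, 177.0]
tool_rot: [[0.993, -0.12, -0.0], [-0.12, -0.993, -0.001], [-0.0, 0.001, -1.0]]
ft_force: [1.0, -0.6, -1.3]
gripper_width: 47.7
grasp_force: 31.4
```

```bash
python3 - <<'E'
from h import *
s=env.read_state();print(s["time_s"],s["ee_pos"],s["gripper_width"])
c=env.calibration("wrist");snap("wrist","pics/w2.png");a=env.camera("scene");cs=env.calibration("scene")
hs=cv2.cvtColor(cv2.imread("pics/w2.png"),cv2.COLOR_BGR2HSV)
m=cv2.inRange(hs,(0,0,130),(180,40,255))
n,l,st,ce=cv2.connectedComponentsWithStats(m)
for i in np.argsort(-st[1:,4])[:3]+1:
    q=max(cv2.findContours((l==i).astype(np.uint8),0,2)[0],key=len)[:,0]
    r=cv2.minAreaRect(np.array([onz(c,u,v,22)[:2] for u,v in q],np.float32));print(st[i],r)
E
```

```text
5.25 [451.03101381 402.54280477 176.98948427] 47.66554436921947
[  185    80   189   193 14334] ((467.2702331542969, 403.62811279296875), (139.8034210205078, 153.9418487548828), 85.44346618652344)
[498   0  17  49 396] ((563.9244384765625, 232.722412109375), (33.62202072143555, 5.571035385131836), 15.424697875976562)
[364 301  14  12  85] ((352.164794921875, 340.8246765136719), (11.070809364318848, 10.712874412536621), 83.19841766357422)
```

View pics/w2.png

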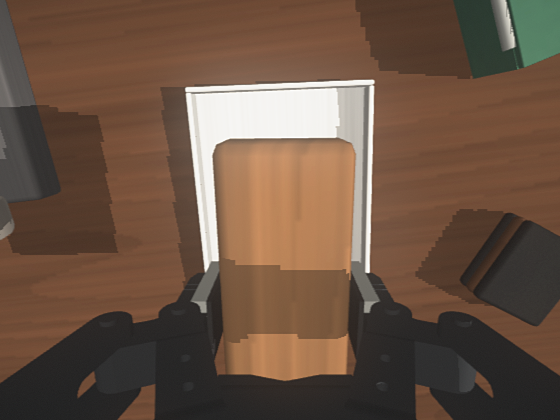

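The brush is held over the tray. The tray walls are at columns 187–373 with the front rim at row 85, and the brush is central and aligned. Lowering it.

{"api": "drive_tool", "payload": {"increments": [[[-0.5,0,-4],0],[[-0.5,0,-8],0],[[-0.5,0,-11],0],[[-0.5,0,-12.5],0],[[-0.5,0,-13.2],0],[[-0.5,0,-13.5],0],[[-0.5,0,-13.7],0],[[-0.5,0,-13.7],0]]}}

```text
time_s: 6.15
ee_pos: [447.2, 403.0, 41.4]
tool_rot: [[0.993, -0.121, 0.001], [-0.121, -0.993, 0.001], [0.001, -0.001, -1.0]]
ft_force: [0.4, 0.2, -1.0]
gripper_width: 47.4
grasp_force: 31.3
```

{"api": "drive_tool", "payload": {"increments": [[[0,0,0],0],[[0,0,0],0],[[0,0,0],0],[[0,0,0],0],[[0,0,0],0],[[0,0,0],0]], "claw": 40}}

```text
time_s: 6.75
ee_pos: [446.4, 402.5, 40.3]
tool_rot: [[0.993, -0.121, 0.0], [-0.121, -0.993, 0.0], [0.0, -0.0, -1.0]]
ft_force: [0.4, 0.2, -0.4]
gripper_width: 71.7
grasp_force: 0.0
```

{"api": "drive_tool", "payload": {"increments": [[[0,0,3],0],[[0,0,7],0],[[0,0,11],0],[[0,0,15],0],[[0,0,18],0],[[0,0,18],0]]}}

```text
time_s: 7.35
ee_pos: [448.7, 404.3, 225.1]
tool_rot: [[0.993, -0.121, 0.007], [-0.121, -0.993, 0.006], [0.006, -0.007, -1.0]]
ft_force: [-0.6, 0.5, -0.2]
gripper_width: 71.8
grasp_force: 0.0
```

```bash
python3 - <<'E'
from h import *
snap("wrist","pics/w3.png");a=snap("scene","pics/s3.png")
cs=env.calibration("scene")
b=cv2.imread("pics/s3.png")[100:270,300:470]; w=cv2.imread("pics/w3.png")
cv2.imwrite("pics/v3.png",np.hstack([cv2.resize(b,(420,420)),w[:,100:460]]))
E
```

```text
(no output)
```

View pics/v3.png

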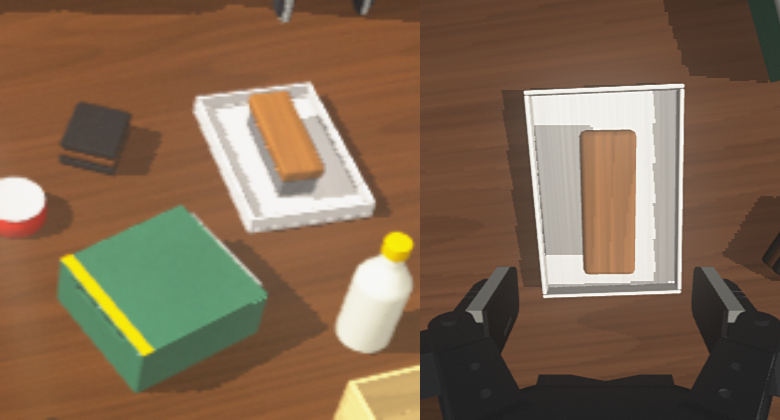

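The brush stands flat and central in the tray. The lid is clear, with the slot visible below the yellow stripe. On to the blade.

{"api": "drive_tool", "payload": {"increments": [[[0.5,-4.4,0],0.12],[[1,-8.8,0],0.24],[[1.5,-13.2,0],0.36],[[2,-17.6,0],0.48],[[2.5,-22,0],0.6],[[3,-26.4,0],0.72],[[3.5,-30.8,0],0.84],[[4,-35.2,0],0.96],[[4.5,-39.6,0],1.08],[[4.9,-44,0],1.2],[[4.9,-48.4,0],1.32],[[4.9,-52,0],1.37]], "claw": 0}}

```text
time_s: 8.65
ee_pos: [494.0, -120.1, 218.6]
tool_rot: [[0.315, 0.949, -0.003], [0.949, -0.315, 0.001], [-0.0, -0.003, -1.0]]
ft_force: [0.3, 0.4, -0.0]
gripper_width: 85.2
grasp_force: 0.0
```

{"api": "drive_tool", "payload": {"increments": [[[0,-0.5,0],0],[[0,-0.5,0],0]]}}

```text
time_s: 8.85
ee_pos: [494.3, -123.6, 218.8]
tool_rot: [[0.32, 0.947, -0.003], [0.947, -0.32, 0.001], [-0.0, -0.003, -1.0]]
ft_force: [0.1, 0.6, 0.2]
gripper_width: 85.5
grasp_force: 0.0
```

```bash
python3 - <<'E'
from h import *
s=env.read_state();print(s["time_s"],s["ee_pos"],np.degrees(np.arctan2(s["tool_rot"][1,1],s["tool_rot"][0,1])),s["qpos"].round(1))
c=env.calibration("wrist");snap("wrist","pics/w4.png")
hs=cv2.cvtColor(cv2.imread("pics/w4.png"),cv2.COLOR_BGR2HSV)
for nm,m,z in(("red",cv2.inRange(hs,(0,180,100),(8,255,255)),24),("steel",cv2.inRange(hs,(0,0,140),(180,60,255)),3)):
  n,l,st,ce=cv2.connectedComponentsWithStats(m)
  for i in np.argsort(-st[1:,4])[:4]+1:
    q=max(cv2.findContours((l==i).astype(np.uint8),0,2)[0],key=len)[:,0]
    r=cv2.minAreaRect(np.array([onz(c,u,v,z)[:2] for u,v in q],np.float32));print(nm,st[i],np.round(r[0]),np.round(r[1]),cv2.boxPoints(r).round().tolist())
E
```

```text
8.85 [ 494.2530168  -123.58034919  218.8213072 ] -18.656601362725656 [ 19.9  27.5 -12.9 110.8   8.7  42.9 -16.6]
red [169 234   9   5   9] [ 381. -126.] [0. 8.] [[378.0, -123.0], [384.0, -129.0], [384.0, -129.0], [379.0, -123.0]]
red [271 261   1   7   7] [ 460. -182.] [6. 0.] [[461.0, -179.0], [461.0, -179.0], [459.0, -185.0], [459.0, -185.0]]
red [271 271   1   4   4] [ 457. -190.] [3. 0.] [[457.0, -189.0], [457.0, -189.0], [456.0, -192.0], [456.0, -192.0]]
red [270 219   1   3   3] [ 473. -140.] [2. 0.] [[474.0, -139.0], [474.0, -139.0], [473.0, -141.0], [473.0, -141.0]]
steel [ 265   85   33   90 2757] [509. -67.] [80. 29.] [[482.0, -101.0], [510.0, -110.0], [535.0, -34.0], [508.0, -25.0]]
steel [ 449  260   73   65 1679] [ 660. -291.] [71. 75.] [[612.0, -272.0], [644.0, -340.0], [708.0, -310.0], [676.0, -242.0]]
steel [  55  168   67   47 1347] [312. -63.] [22. 61.] [[284.0, -47.0], [324.0, -93.0], [341.0, -78.0], [300.0, -32.0]]
steel [120 272  47  46 476] [ 318. -181.] [73. 12.] [[283.0, -194.0], [289.0, -205.0], [352.0, -167.0], [346.0, -156.0]]
```

{"api": "drive_tool", "payload": {"increments": [[[-0.2,0.1,-4],0],[[-0.2,0.1,-8],0],[[-0.2,0.1,-12],0],[[-0.2,0.1,-15],0],[[-0.2,0.1,-17],0],[[-0.2,0.1,-18.5],0],[[-0.2,0.1,-19.3],0],[[-0.2,0.1,-19.6],0],[[-0.2,0.1,-19.6],0],[[-0.2,0.1,-19.6],0]]}}

```text
time_s: 9.9
ee_pos: [494.0, -121.2, 25.0]
tool_rot: [[0.316, 0.949, 0.001], [0.949, -0.316, 0.0], [0.0, 0.001, -1.0]]
ft_force: [-0.7, -0.0, 0.2]
gripper_width: 85.2
grasp_force: 0.0
```

{"api": "drive_tool", "payload": {"increments": [[[0,0,-0.2],0],[[0,0,-0.4],0],[[0,0,-0.4],0],[[0,0,-0.4],0]]}}

```text
time_s: 10.3
ee_pos: [493.4, -121.6, 20.4]
tool_rot: [[0.317, 0.949, 0.0], [0.949, -0.317, -0.0], [0.0, 0.0, -1.0]]
ft_force: [0.0, 0.1, 0.3]
gripper_width: 85.3
grasp_force: 0.0
```

{"api": "drive_tool", "payload": {"increments": [[[0,0,0],0],[[0,0,0],0],[[0,0,0],0],[[0,0,0],0],[[0,0,0],0],[[0,0,0],0],[[0,0,0],0],[[0,0,0],0],[[0,0,0],0],[[0,0,0],0],[[0,0,0],0],[[0,0,0],0]], "claw": 255, "grip_force": 110}}

```text
time_s: 11.5
ee_pos: [493.2, -121.4, 20.7]
tool_rot: [[0.316, 0.949, -0.0], [0.949, -0.316, -0.0], [-0.0, -0.0, -1.0]]
ft_force: [-0.5, 0.4, 5.0]
gripper_width: 19.7
grasp_force: 108.2
```

{"api": "drive_tool", "payload": {"increments": [[[0,0,1],0],[[0,0,3],0],[[0,0,6],0],[[0,0,10],0],[[0,0,13],0],[[0,0,13],0]]}}

```text
time_s: 12.1
ee_pos: [496.1, -122.0, 154.5]
tool_rot: [[0.317, 0.948, 0.008], [0.949, -0.317, -0.002], [0.001, 0.008, -1.0]]
ft_force: [1.8, -0.7, -0.6]
gripper_width: 19.5
grasp_force: 107.8
```

```bash
python3 - <<'E'
from h import *
c=env.calibration("scene")
print("dye base",onz(c,319,304,0),"cap",onz(c,321,272,120),"polish",onz(c,306,180,28),"last",onz(c,245,270,30),onz(c,240,300,60), "cup",onz(c,186,258,55))
a=snap("side","pics/s5.png");w=snap("wrist","pics/w5.png")
cv2.imwrite("pics/v5.png",cv2.resize(cv2.imread("pics/s5.png")[100:320,180:480],None,fx=2,fy=2))
E
```

```text
dye base [801.50699349  17.71206323   0.        ] cap [793.75910083  18.18761317 120.        ] polish [449.17573142  90.34853995  28.        ] last [ 689.03089297 -127.40269633   30.        ] [ 780.76519417 -155.83658842   60.        ] cup [ 638.60124599 -253.75497269   55.        ]
```

View pics/v5.png

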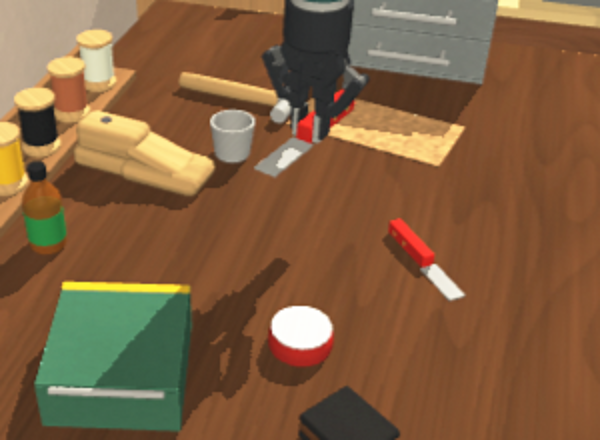

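The blade is held level in the gripper. Dye is at about (797,18) and the last's toe at about (690,-127), so I enter the slot 14 mm off-centre towards the robot to stay clear of both.

{"api": "drive_tool", "payload": {"increments": [[[3,2.3,0],0.11],[[6,4.7,0],0.22],[[9,7.1,0],0.33],[[12,9.5,0],0.44],[[15,11.8,-1],0.55],[[16.2,12.8,-3],0.588],[[16.2,12.8,-5],0.588],[[16.2,12.8,-5],0.588],[[16.2,12.8,-5],0.588]]}}

```text
time_s: 13.1
ee_pos: [654.1, 6.0, 98.7]
tool_rot: [[-0.263, 0.965, -0.004], [0.965, 0.263, -0.001], [0.0, -0.004, -1.0]]
ft_force: [0.6, 0.6, -0.5]
gripper_width: 19.9
grasp_force: 107.9
```

```bash
python3 - <<'E'
from h import *
s=env.read_state();print(s["time_s"],s["ee_pos"],s["tool_rot"][:,0])
snap("wrist","pics/w6.png");cw=env.calibration("wrist");snap("side","pics/s6.png");snap("scene","pics/sc6.png")
T=s["ee_pos"]+98*s["tool_rot"][:,0]+np.array([0,0,-19]);print("tip est",T)
for n in("scene","side","wrist"):print(n,proj(env.calibration(n),T))
w=cv2.imread("pics/w6.png");b=cv2.imread("pics/sc6.png")[150:270,280:430]
cv2.imwrite("pics/v6.png",np.hstack([cv2.resize(b,(420,336)),cv2.resize(w[:,60:500],(352,336))]))
E
```

```text
13.1 [654.07483972   6.02807401  98.73715741] [-2.62636509e-01  9.64894744e-01  4.42852199e-04]
tip est [628.33646182 100.58775896  79.78055693]
scene (np.float64(332.1734118014814), np.float64(216.98139172587364))
side (np.float64(249.21203066708685), np.float64(230.93244053599494))
wrist (np.float64(277.93470255988575), np.float64(34.9339197707674))
```

View pics/v6.png

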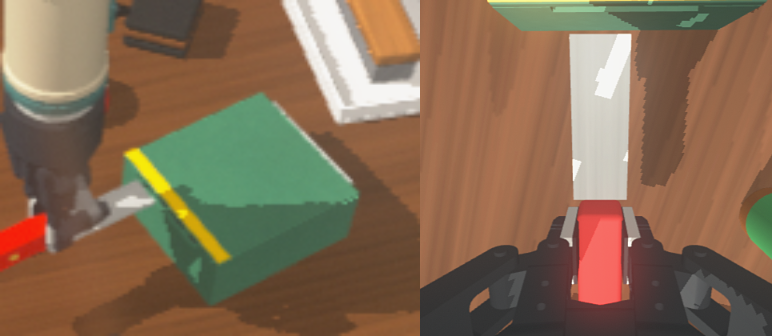

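Wrist view: the tip is at about (285,44), with the slot spanning columns ~230–416, so the blade enters with about 9 mm to spare on the left. Descending to slot height and checking.

{"api": "drive_tool", "payload": {"increments": [[[0,0,-1],0],[[0,0,-2],0],[[0,0,-2.8],0],[[0,0,-2.8],0],[[0,0,-2.8],0]]}}

```text
time_s: 13.75
ee_pos: [655.2, 6.5, 71.8]
tool_rot: [[-0.263, 0.965, -0.001], [0.965, 0.263, 0.0], [0.0, -0.001, -1.0]]
ft_force: [-0.0, 0.6, -0.4]
gripper_width: 19.7
grasp_force: 107.9
```

```bash
python3 - <<'E'
from h import *
s=env.read_state();print(s["time_s"],s["ee_pos"],s["ft_force"])
c=env.calibration("wrist");w=snap("wrist","pics/w7.png");b=snap("scene","pics/sc7.png")
x=s["tool_rot"][:,0]
for d in(90,94,98,102):
  T=s["ee_pos"]+d*x+np.array([0,0,-17.5]);print(d,proj(c,T),proj(env.calibration("scene"),T))
# slot/front top edge points
for p in [(639,119,62),(625.5,115.3,56),(625.5,115.3,47)]: print(p,proj(c,p),proj(env.calibration("scene"),p))
w=cv2.imread("pics/w7.png")[0:150,170:400];b=cv2.imread("pics/sc7.png")[195:265,305:375]
cv2.imwrite("pics/v7.png",np.hstack([cv2.resize(w,(460,300)),cv2.resize(b,(300,300),interpolation=cv2.INTER_CUBIC)]))
E
```

```text
13.75 [655.20627249   6.52981589  71.84669259] [-0.02859062  0.55412012 -0.40610229]
90 (np.float64(282.5220641172732), np.float64(57.944749912404774)) (np.float64(328.9958256539821), np.float64(225.25238774518215))
94 (np.float64(282.51298068566206), np.float64(46.043084439495374)) (np.float64(330.3845059947831), np.float64(224.59783702794303))
98 (np.float64(282.50374739791806), np.float64(33.94506833185784)) (np.float64(331.77036725839025), np.float64(223.9446150751035))
102 (np.float64(282.4943605147638), np.float64(21.645802160858977)) (np.float64(333.15341802036), np.float64(223.29271784459814))
(639, 119, 62) (np.float64(324.6546096901694), np.float64(-20.729343111626804)) (np.float64(340.37451021100924), np.float64(223.46735186817094))
(625.5, 115.3, 56) (np.float64(282.25547482148755), np.float64(-14.131974076797263)) (np.float64(336.89552759074695), np.float64(221.1088247149515))
(625.5, 115.3, 47) (np.float64(282.43427087848625), np.float64(-5.365617668766703)) (np.float64(336.6079621968179), np.float64(223.4254769469354))
```

View pics/v7.png

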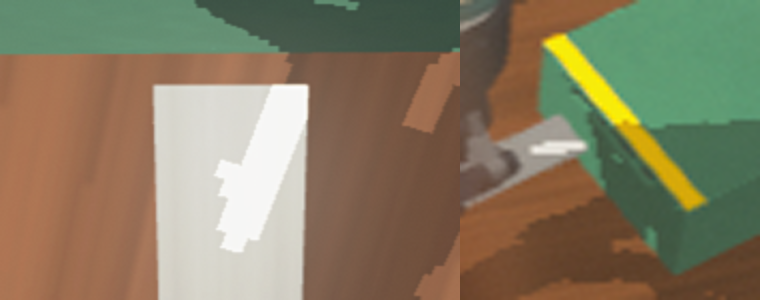

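```bash
python3 - <<'E'
from h import *
s=env.read_state();c=env.calibration("wrist");x=s["tool_rot"][:,0];y=s["tool_rot"][:,1]
g=cv2.imread("pics/w7.png").astype(int)
for r in(48,60,90,120,140):
  row=g[r];m=np.where((row[:,0]>130))[0];m=m[(m>230)&(m<340)];print(r,m.min(),m.max())
for d in (95,80,60,45):
  for dz in(-14,-17.5,-21):
    T=s["ee_pos"]+d*x+[0,0,dz];a=proj(c,T-14*y);b=proj(c,T+14*y);print(d,dz,np.round(a+b,1),"w",round(abs(a[0]-b[0]),1))
E
```

```text
48 247 324
60 247 323
90 247 322
120 248 321
140 249 321
95 -14 [242.9  40.9 322.1  40.9] w 79.2
95 -17.5 [244.   42.9 321.1  43. ] w 77.2
95 -21 [245.   44.8 320.2  44.9] w 75.2
80 -14 [244.1  85.9 320.9  86. ] w 76.8
80 -17.5 [245.2  86.7 320.   86.8] w 74.9
80 -21 [246.1  87.5 319.1  87.6] w 73.0
60 -14 [245.7 141.9 319.5 141.9] w 73.8
60 -17.5 [246.6 141.3 318.6 141.4] w 72.0
60 -21 [247.5 140.8 317.8 140.8] w 70.3
45 -14 [246.8 181.  318.4 181.1] w 71.7
45 -17.5 [247.7 179.5 317.6 179.6] w 70.0
45 -21 [248.5 178.1 316.9 178.2] w 68.4
```

{"api": "drive_tool", "payload": {"increments": [[[0,0,-0.15],0],[[-0.13,0.48,-0.15],0],[[-0.26,0.96,-0.15],0],[[-0.39,1.44,-0.15],0],[[-0.47,1.73,-0.15],0],[[-0.55,2.02,-0.15],0],[[-0.62,2.26,-0.15],0],[[-0.66,2.4,-0.15],0],[[-0.66,2.4,-0.15],0]]}}

```text
time_s: 14.75
ee_pos: [648.8, 30.8, 70.8]
tool_rot: [[-0.263, 0.965, -0.0], [0.965, 0.263, 0.0], [0.0, -0.0, -1.0]]
ft_force: [-0.1, -0.8, -0.4]
gripper_width: 19.8
grasp_force: 107.9
```

No contact and the tip should be about 7 mm in. Going another 18 mm.

{"api": "drive_tool", "payload": {"increments": [[[-0.08,0.3,0],0],[[-0.16,0.6,0],0],[[-0.24,0.9,0],0],[[-0.32,1.2,0],0],[[-0.4,1.5,0],0],[[-0.47,1.74,0],0],[[-0.47,1.74,0],0]]}}

```text
time_s: 15.45
ee_pos: [644.0, 48.7, 70.9]
tool_rot: [[-0.264, 0.965, 0.0], [0.965, 0.264, 0.0], [0.0, 0.0, -1.0]]
ft_force: [-0.6, 0.4, -1.4]
gripper_width: 19.8
grasp_force: 107.9
```

```bash
python3 - <<'E'
from h import *
s=env.read_state();print(s["ee_pos"],s["ft_force"])
w=snap("wrist","pics/w8.png");b=snap("scene","pics/sc8.png")
w=cv2.imread("pics/w8.png")[0:200,130:430];b=cv2.imread("pics/sc8.png")[185:265,305:385]
cv2.imwrite("pics/v8.png",np.hstack([cv2.resize(w,(450,300)),cv2.resize(b,(300,300),interpolation=cv2.INTER_CUBIC)]))
E
```

```text
[644.01200728  48.67322127  70.86417356] [-0.60525674  0.36433504 -1.41020397]
```

View pics/v8.png

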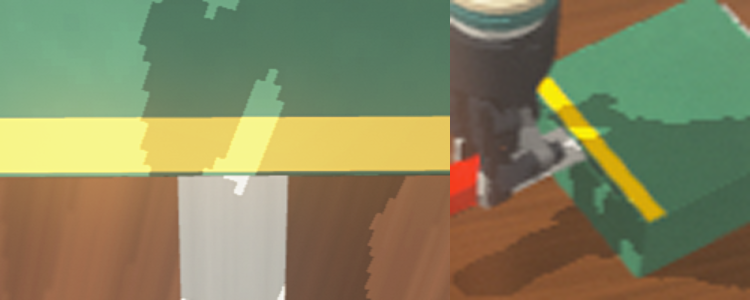

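The blade is in the slot: the lid edge is at wrist row 117, which puts the tip about 26 mm inside. Now lifting along an arc of 124 mm radius about the hinge.

{"api": "drive_tool", "payload": {"increments": [[[0,0,0.3],0],[[0,0,0.6],0],[[0,0,1.0],0],[[-0.02,0.07,1.5],0],[[-0.04,0.14,2.1],0],[[-0.07,0.27,2.8],0],[[-0.12,0.43,3.5],0],[[-0.18,0.65,4.2],0],[[-0.25,0.9,4.9],0],[[-0.33,1.2,5.6],0],[[-0.42,1.54,6.3],0],[[-0.54,1.96,7.0],0]]}}

```text
time_s: 16.75
ee_pos: [638.9, 67.5, 141.6]
tool_rot: [[-0.263, 0.965, 0.001], [0.965, 0.263, -0.0], [-0.0, 0.0, -1.0]]
ft_force: [-0.0, -2.8, -2.2]
gripper_width: 19.7
grasp_force: 107.8
```

```bash
python3 - <<'E'
from h import *
s=env.read_state();print(s["time_s"],s["ee_pos"],s["ft_force"],s["moment"],s["gripper_width"])
w=snap("wrist","pics/w9.png");b=snap("scene","pics/sc9.png");snap("side","pics/si9.png")
w=cv2.imread("pics/w9.png")[0:300];b=cv2.imread("pics/sc9.png")[150:270,280:420];d=cv2.imread("pics/si9.png")[150:330,180:330]
cv2.imwrite("pics/v9.png",np.hstack([cv2.resize(w,(330,177+123)),cv2.resize(b,(250,300),interpolation=cv2.INTER_CUBIC),cv2.resize(d,(220,300))]))
E
```

```text
16.75 [638.87419463  67.45867353 141.56001927] [-0.01141548 -2.77683704 -2.15464739] [-0.77169939 -0.01657172  0.03424559] 19.683795065073173
```

View pics/v9.png

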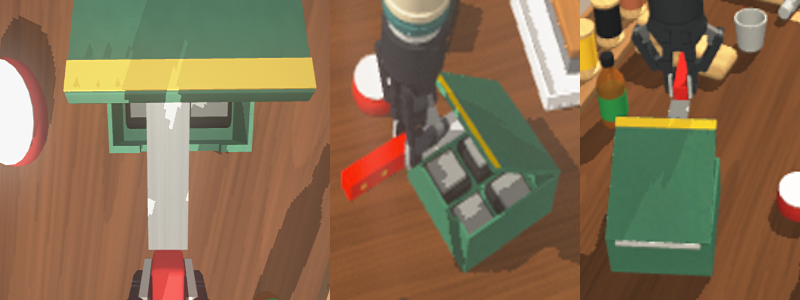

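This is my 11th picture, one over the limit of 10, so from here I use numbers only. It shows the lid at about 0.6 rad on the blade tip, with the gripper clear. Continuing the arc.

{"api": "drive_tool", "payload": {"increments": [[[-0.16,0.58,0.8],0],[[-0.33,1.2,1.56],0],[[-0.51,1.87,2.27],0],[[-0.71,2.6,2.9],0],[[-0.92,3.37,3.5],0],[[-1.15,4.19,4.0],0],[[-1.38,5.03,4.45],0],[[-1.62,5.92,4.85],0],[[-1.87,6.83,5.15],0],[[-2.13,7.76,5.35],0],[[-2.38,8.71,5.45],0],[[-2.51,9.2,5.45],0]]}}

```text
time_s: 18.1
ee_pos: [613.3, 161.5, 195.6]
tool_rot: [[-0.264, 0.964, 0.0], [0.964, 0.264, 0.001], [0.001, 0.001, -1.0]]
ft_force: [0.5, -1.6, -1.5]
gripper_width: 19.8
grasp_force: 108.2
```

{"api": "drive_tool", "payload": {"increments": [[[-0.13,0.48,0],0],[[-0.26,0.96,0],0],[[-0.4,1.45,0],0],[[-0.53,1.93,0],0],[[-0.58,2.1,0],0],[[-0.58,2.1,0],0],[[-0.58,2.1,0],0]]}}

```text
time_s: 18.8
ee_pos: [607.6, 181.1, 195.3]
tool_rot: [[-0.263, 0.965, -0.0], [0.965, 0.263, 0.001], [0.001, -0.0, -1.0]]
ft_force: [0.0, 0.6, -1.7]
gripper_width: 19.6
grasp_force: 108.8
```

```bash
python3 - <<'E'
from h import *
s=env.read_state();print(s["time_s"],s["ee_pos"],s["ft_force"],s["gripper_width"])
c=env.calibration("scene");f=env.camera("scene");cv2.imwrite("pics/sc10.png",f[...,::-1])
hs=cv2.cvtColor(f,cv2.COLOR_RGB2HSV)
m=cv2.inRange(hs,(22,150,90),(35,255,255));m[:150]=0;m[290:]=0;m[:,:300]=0;m[:,430:]=0
n,l,st,ce=cv2.connectedComponentsWithStats(m);print([ (st[i].tolist(),ce[i].round(1).tolist()) for i in range(1,n) if st[i,4]>15])
u=np.array([-.264,.9645,0]);y=np.array([-.9645,-.264,0]);H=np.array([600,264,56.])
for th in(1.3,1.4,1.5,1.6,1.7,1.8):
  e=-u*np.cos(th)+np.array([0,0,np.sin(th)]); nn=u*np.sin(th)+np.array([0,0,np.cos(th)])
  print(th,[np.round(proj(c,H+150*e+6*nn+k*y),1).tolist() for k in(70,-70)],[np.round(proj(c,H+138*e+6*nn+k*y),1).tolist() for k in(70,-70)])
E
```

```text
18.8 [607.56924648 181.11579339 195.2626428 ] [ 0.01659662  0.55301359 -1.68977488] 19.631501930308588
[]
1.3 [[369.8, 146.3], [408.4, 184.2]] [[370.3, 149.5], [408.6, 187.3]]
1.4 [[375.1, 143.3], [414.0, 180.8]] [[375.1, 146.7], [413.6, 184.2]]
1.5 [[380.3, 140.7], [419.5, 177.9]] [[379.8, 144.4], [418.6, 181.6]]
1.6 [[385.4, 138.6], [424.8, 175.5]] [[384.5, 142.4], [423.5, 179.4]]
1.7 [[390.3, 137.0], [429.8, 173.6]] [[389.0, 141.0], [428.1, 177.6]]
1.8 [[395.0, 135.9], [434.6, 172.3]] [[393.3, 140.0], [432.5, 176.4]]
```

```bash
python3 - <<'E'
from h import *
c=env.calibration("scene")
f=cv2.imread("pics/sc10.png");hs=cv2.cvtColor(f,cv2.COLOR_BGR2HSV)
m=cv2.inRange(hs,(55,70,20),(92,255,255));m[:120]=0;m[275:]=0;m[:,:300]=0;m[:,450:]=0
n,l,st,ce=cv2.connectedComponentsWithStats(m)
i=1+np.argmax(st[1:,4]);k=(l==i).astype(np.uint8);q=max(cv2.findContours(k,0,2)[0],key=len)
h=cv2.approxPolyDP(cv2.convexHull(q),2,True)[:,0];print(st[i],h.tolist())
u=np.array([-.264,.9645,0]);y=np.array([-.9645,-.264,0]);H=np.array([600,264,56.])
for th in(1.3,1.4,1.5,1.6,1.7,1.8):
  e=-u*np.cos(th)+np.array([0,0,np.sin(th)]);nn=u*np.sin(th)+np.array([0,0,np.cos(th)])
  print(th,[np.round(proj(c,H+150*e+t*nn+k*y),1).tolist() for k in(70,-70) for t in (0,6)])
print([np.round(proj(c,H+k*y),1).tolist() for k in(70,-70)])
E
```

```text
[ 324  141  104  118 3270] [[392, 141], [427, 174], [403, 232], [355, 258], [325, 222], [325, 207]]
1.3 [[367.7, 147.7], [369.8, 146.3], [406.2, 185.7], [408.4, 184.2]]
1.4 [[372.9, 144.5], [375.1, 143.3], [411.7, 182.2], [414.0, 180.8]]
1.5 [[378.2, 141.7], [380.3, 140.7], [417.3, 179.1], [419.5, 177.9]]
1.6 [[383.4, 139.4], [385.4, 138.6], [422.7, 176.5], [424.8, 175.5]]
1.7 [[388.4, 137.6], [390.3, 137.0], [427.8, 174.4], [429.8, 173.6]]
1.8 [[393.2, 136.3], [395.0, 135.9], [432.7, 172.8], [434.6, 172.3]]
[[373.3, 183.8], [408.2, 220.3]]
```

The far lid corner at (427,174) matches about 1.66 rad, so the lid is open. Retreating the blade, then measuring the mat more closely from the first scene picture.

{"api": "drive_tool", "payload": {"increments": [[[0.3,-1,0],0],[[0.8,-3,0],0],[[1.6,-6,0],0],[[2.5,-9,0],0],[[3.3,-12,0],0],[[3.8,-14,0],0]]}}

```text
time_s: 19.45
ee_pos: [646.5, 36.0, 195.2]
tool_rot: [[-0.259, 0.966, 0.0], [0.966, 0.259, -0.002], [-0.002, -0.0, -1.0]]
ft_force: [0.8, 0.3, -1.6]
gripper_width: 20.1
grasp_force: 108.8
```

{"api": "drive_tool", "payload": {"increments": [[[-1.5,-4,0],-0.14],[[-3.1,-8,0],-0.28],[[-4.7,-12,0],-0.42],[[-6.2,-16,0],-0.56],[[-7.8,-20,0],-0.7],[[-9.4,-24,0],-0.84],[[-11,-28,0],-0.98],[[-12.6,-32,0],-1.12],[[-14.2,-35,0],-1.26],[[-16,-37,0],-1.4],[[-17.5,-39,0],-1.54],[[-19,-41,0],-1.68]]}}

```text
time_s: 20.65
ee_pos: [454.6, -371.1, 195.5]
tool_rot: [[0.989, 0.149, 0.0], [0.149, -0.989, -0.0], [0.0, 0.0, -1.0]]
ft_force: [0.1, 0.7, -1.8]
gripper_width: 20.0
grasp_force: 108.8
```

```bash
python3 - <<'E'
from h import *
s=env.read_state();print(s["time_s"],s["ee_pos"],s["tool_rot"][:,0],s["qpos"].round())
c=env.calibration("scene");a=cv2.imread("pics/scene.png")
k=np.full(a.shape[:2],cv2.GC_BGD,np.uint8);k[180:275,85:168]=cv2.GC_PR_BGD
cv2.fillPoly(k,[np.array([(119,191),(155,190),(148,258),(97,258)])],cv2.GC_PR_FGD)
k[200:250,118:142]=cv2.GC_FGD
k[255:,:]=cv2.GC_BGD
cv2.grabCut(a,k,None,np.zeros((1,65)),np.zeros((1,65)),6,cv2.GC_INIT_WITH_MASK)
m=((k==1)|(k==3)).astype(np.uint8);m=cv2.morphologyEx(m,cv2.MORPH_OPEN,np.ones((5,5)))
q=max(cv2.findContours(m,0,2)[0],key=cv2.contourArea)
print(cv2.approxPolyDP(cv2.convexHull(q),2,True)[:,0].tolist())
L=[];R=[]
for r in range(196,252,4):
  x=np.where(m[r])[0];L.append(onz(c,x.min(),r,3)[:2]);R.append(onz(c,x.max()+1,r,3)[:2])
for n,P in(("L",L),("R",R)):
  v=cv2.fitLine(np.array(P,np.float32),cv2.DIST_HUBER,0,.01,.01).ravel();print(n,v.round(2),np.degrees(np.arctan2(v[1],v[0])))
t=[onz(c,x,np.where(m[:,x])[0].min(),3)[:2] for x in range(124,152,4)];print("top",np.round(t).tolist())
v=cv2.fitLine(np.array(t,np.float32),cv2.DIST_HUBER,0,.01,.01).ravel();print(v.round(2))
E
```

```text
20.65 [ 454.56796309 -371.10890864  195.52250909] [9.88782905e-01 1.49359520e-01 3.18588573e-04] [ 34.  35.   4. 101.  -3.  45. -42.]
[[153, 189], [144, 254], [110, 254], [97, 250], [110, 191]]
L [ 9.8000e-01 -2.0000e-01  4.4085e+02 -4.5105e+02] -11.683822
R [ 9.8000e-01 -2.0000e-01  4.7191e+02 -3.3488e+02] -11.554847
top [[334.0, -390.0], [336.0, -380.0], [339.0, -369.0], [342.0, -359.0], [341.0, -348.0], [344.0, -337.0], [351.0, -327.0]]
[ 2.2000e-01  9.7000e-01  3.4023e+02 -3.6260e+02]
```

```bash
python3 - <<'E'
from h import *
c=env.calibration("scene")
print("cabinet foot",onz(c,55,265,0),"handles @z100",onz(c,66,210,100),onz(c,66,230,50),"hammer head",onz(c,125,262,25),onz(c,108,266,25))
E
```

```text
cabinet foot [ 537.33487538 -566.95116971    0.        ] handles @z100 [ 459.86578325 -509.58186688  100.        ] [ 477.68677873 -525.71322829   50.        ] hammer head [ 591.01762023 -396.80075563   25.        ] [ 592.22823967 -436.27951837   25.        ]
```

{"api": "drive_tool", "payload": {"increments": [[[-0.3,-0.6,0],-0.12],[[-0.7,-1.3,-1],-0.24],[[-1.05,-1.95,-3],-0.35],[[-1.05,-1.95,-5],-0.3525],[[-1.05,-1.95,-5],-0.3525],[[-1.05,-1.95,-5],-0.3525]]}}

```text
time_s: 21.25
ee_pos: [445.2, -389.2, 145.5]
tool_rot: [[0.981, -0.194, -0.0], [-0.194, -0.981, 0.0], [-0.0, -0.0, -1.0]]
ft_force: [-0.6, -0.6, -1.5]
gripper_width: 19.8
grasp_force: 108.8
```

{"api": "drive_tool", "payload": {"increments": [[[0,0,-3],0],[[0,0,-6],0],[[0,0,-8.5],0],[[0,0,-10.3],0],[[0,0,-11.3],0],[[0,0,-11.7],0],[[0,0,-11.9],0],[[0,0,-12],0],[[0,0,-12],0],[[0,0,-12],0]]}}

```text
time_s: 22.25
ee_pos: [445.7, -389.3, 26.0]
tool_rot: [[0.981, -0.194, 0.001], [-0.194, -0.981, -0.001], [0.001, 0.001, -1.0]]
ft_force: [0.4, 0.0, -1.1]
gripper_width: 19.8
grasp_force: 108.9
```

{"api": "drive_tool", "payload": {"increments": [[[0,0,-0.1],0],[[0,0,-0.2],0],[[0,0,-0.2],0],[[0,0,-0.2],0]]}}

```text
time_s: 22.65
ee_pos: [445.5, -389.1, 23.7]
tool_rot: [[0.981, -0.195, 0.0], [-0.195, -0.981, -0.0], [0.0, 0.0, -1.0]]
ft_force: [-1.1, 0.6, 4.0]
gripper_width: 20.1
grasp_force: 109.3
```

Contact with the mat (about 5 N). Releasing and rising.

{"api": "drive_tool", "payload": {"increments": [[[0,0,0],0],[[0,0,0],0],[[0,0,0],0],[[0,0,0],0],[[0,0,0],0],[[0,0,0],0],[[0,0,0],0]], "claw": 60, "grip_force": 20}}

```text
time_s: 23.35
ee_pos: [445.3, -389.0, 23.3]
tool_rot: [[0.981, -0.195, 0.0], [-0.195, -0.981, -0.0], [0.0, 0.0, -1.0]]
ft_force: [-0.6, 0.2, -0.7]
gripper_width: 65.2
grasp_force: 0.0
```

{"api": "drive_tool", "payload": {"increments": [[[0,0,1],0],[[0,0,4],0],[[0,0,8],0],[[0,0,12],0],[[0,0,16],0],[[0,0,20],0],[[0,0,20],0],[[0,0,20],0]]}}

```text
time_s: 24.15
ee_pos: [445.7, -389.2, 225.0]
tool_rot: [[0.981, -0.194, 0.002], [-0.194, -0.981, -0.002], [0.003, 0.001, -1.0]]
ft_force: [-0.3, 0.3, -0.5]
gripper_width: 65.2
grasp_force: 0.0
```

```bash
python3 - <<'E'
from h import *
s=env.read_state();print(s["time_s"],s["ee_pos"],s["gripper_width"])
c=env.calibration("wrist");f=env.camera("wrist");hs=cv2.cvtColor(f,cv2.COLOR_RGB2HSV)
def big(m,z,c,k=2):
  n,l,st,ce=cv2.connectedComponentsWithStats(m)
  for i in np.argsort(-st[1:,4])[:k]+1:
    q=max(cv2.findContours((l==i).astype(np.uint8),0,2)[0],key=len)[:,0]
    r=cv2.minAreaRect(np.array([onz(c,u,v,z)[:2] for u,v in q],np.float32));b=cv2.boxPoints(r)
    ax=lambda p:((p-np.array([456.6,-393.1]))@np.array([[.98,.2],[-.2,.98]])).round().tolist()
    print(st[i],np.round(r[0]),np.round(r[1]),"in mat",ax(b))
big(cv2.inRange(hs,(0,0,130),(180,60,255)),6,c);big(cv2.inRange(hs,(0,170,90),(8,255,255)),27,c)
cs=env.calibration("scene");f=env.camera("scene");hs=cv2.cvtColor(f,cv2.COLOR_RGB2HSV)
m=cv2.inRange(hs,(0,170,90),(8,255,255));m[:,:90]=0;m[:,200:]=0;m[290:]=0;big(m,20,cs,1)
m=cv2.inRange(hs,(55,70,20),(92,255,255));m[:120]=0;m[275:]=0;m[:,:300]=0;m[:,450:]=0
q=max(cv2.findContours(m,0,2)[0],key=len);print("lid",cv2.approxPolyDP(cv2.convexHull(q),2,True)[:,0].tolist())
E
```

```text
24.15 [ 445.67106319 -389.23703563  225.00222894] 65.22160391478563
[ 489   19   71  297 5201] [ 409. -619.] [ 64. 294.] in mat [[-139.0, -291.0], [149.0, -233.0], [136.0, -170.0], [-151.0, -229.0]]
[ 213    0  109   45 3720] [ 594. -401.] [93. 31.] in mat [[126.0, -28.0], [157.0, -25.0], [147.0, 68.0], [117.0, 64.0]]
[ 24 286  56  61 440] [ 365. -130.] [18. 88.] in mat [[-183.0, 259.0], [-113.0, 206.0], [-102.0, 221.0], [-171.0, 274.0]]
[274 180  22 104 181] [ 412. -373.] [ 19. 104.] in mat [[-101.0, 8.0], [2.0, -6.0], [5.0, 13.0], [-98.0, 27.0]]
[121 189  15  36 356] [ 411. -379.] [ 28. 121.] in mat [[-108.0, -10.0], [13.0, -10.0], [13.0, 18.0], [-108.0, 19.0]]
lid [[388, 138], [427, 174], [402, 234], [355, 258], [325, 222], [325, 207]]
```

The numbers agree: the handle spans about -105 to 0 mm along the mat, which puts the tip near +80 mm. The lid is still at about 1.65 rad and the gripper is clear. Handing in.

```bash
python3 -c "
from rig import env
print(env.close_job())"
```

```text
the job is handed in; nothing more can be done
None
```

Job handed in at about 24 s: by my measurements the brush is flat in the tray, the lid was levered open to about 1.65 rad by the blade, and the blade lies flat on the mat; no verdict came back, and I viewed 11 pictures against the limit of 10.

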